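# Set a chair rail across the saw bench for cutting to length

### The arm

A 6-joint arm with a two-finger parallel gripper is mounted at the origin on the work surface. World frame = base frame: x ahead of the robot, y to its left, z up, the work surface at z = 0. Lengths are in m, angles in rad, forces in N, time in s.
With the tool pointing down it reaches from about 0.3 to 0.775 m from the base axis. Payload 14.6 kg.
Tool frame: the origin (TCP) lies at the very end of the fingers, on their centre line; the grasp point (between the pads) lies 19 mm behind it; z points along the fingers, y is the line along which they close (so a half turn about z gives the same grasp; the last joint's range is limited). The gripper opens to 94 mm and grips with 3 to 60 N. Pads are 16 mm wide; open, the fingers measure 119 mm over their backs; the gripper's body (75 mm by 177 mm) begins 78 mm behind the grasp point.
Start: joints at [-1.284, 0.3, 1.521, -0, 1.321, -0.067], TCP at [0.191, -0.516, 0.205] pointing down, gripper open.
Joint ranges: [-3.03, 3.03], [-0.79, 2.21], [0.23, 2.52], [-1.04, 4.18], [0, 3.07], [-2.55, 2.55]. Speed limits (rad/s): [2.22, 2.22, 2.57, 3.14, 3.14, 3.14].

### API

Orientations are given as [roll, pitch, yaw] about the fixed x, y, z axes, in that order (R = Rz(yaw) Ry(pitch) Rx(roll)).
In Python, from station import ctrl gives the robot as it stands.
- The arm moves only by the shell command python3 -m pendant 'ROWS' [OPENING] [FORCE]. ROWS is JSON, a list of rows, each a list of 2 entries, a list of its own where there are three numbers: the shift along the world's x, y, z in cm, then the turn about the world's z in rad. A call has 1 to 20 rows; each row shifts and turns the commanded pose from where the row before left it; what a row does not reach is not made up. A row lasts 1/12 s, in which the tool goes at most 41.7 mm and 7.16 degrees, less where a joint would pass 70% of its speed; a pose out of reach is approached as far as the arm can. A call is refused whole if a number of a shift passes 4.17 or a number of a turn 0.125, either way. A call with a gripper value outside its range is refused whole. OPENING is the opening, from 0 (shut) to 1 (fully open), set as the call begins (- or left out, the last holds). The fingers move at their own pace and stop on an object; FORCE is the grip in N (left out, the last holds). Time passes only in rows, so rows that do not move let the fingers close. It gives the time, the measured TCP pose, the force, the opening and the grip force at its end, in the units of the state.
- ctrl.get_obs(): the state, without advancing time (a new reading comes with each control period).
- ctrl.camera(name): name is "scene" or "top" or "wrist"; returns a dict with "color" (420x560x3 uint8, red, green, blue), "intrinsics" (3x3 intrinsics, pixels), "camera_from_world" (4x4, takes a point from world to camera coordinates). Camera axes: x right, y down, z forward; pixel columns grow to the right and rows downward; lengths in m; the calibration is good to about 2 mm. A picture is of the moment at which its call begins. There is no depth.
- ctrl.hand_in(): hands the job in; it is judged then, once.
The state is a dict: "time_s": time; "qpos": joint angles; "joint_vel": joint speeds; "tau": joint torques, N m; "ee_pos": TCP position; "eef_rot": TCP orientation; "force": force on the tool from outside, world axes, zero at the start; "moment": the same for the moment, N m; "grip_width": finger opening in m; "grip_force": force on a finger pad.
Only numpy, scipy, OpenCV 4.12 (cv2) and the standard library are available. Lean on these libraries where they do the work, as an engineer would, in place of code of your own. Each camera call takes 0.05 s, during which the arm holds its last target. There are 200 camera calls.

### The job

Set the chair rail up on the saw bench for its cut: flip the length stop down, then bring the rail along over the saw gap so that it bridges both beds, lying flat on them and against the fence with its end up against the stop. Then lower the hold-down arm so that its foot rests on the rail. Leave the other things on the bench where they are.

Things in the scene. Friction and masses are not known exactly. Their poses are not given: they have to be found in the camera images.
- saw_bench: Hand mitre-saw bench, fixed, its saw lifted off: two flat grey beds end to end with a 60 mm open saw gap between, and a split fence along their far side. Origin: table height, on the fence's face line, mid-gap. x points away from the robot through the fence, y along the fence to the robot's left, z up. Base 190 x 420 mm. A swivel arm and post sockets lie in the gap below bed level.
- right_bed (a point): Centre of the top of the right-hand bed: 110 mm deep (x) and 200 mm long (y), 50 mm above the table. Its far edge meets the fence; its left edge, rounded, is the gap.
- left_bed (a point): Centre of the top of the left-hand bed: 110 mm deep (x) and 150 mm long (y), same height. Its far edge meets the fence; its right edge, rounded, is the gap.
- fence (a point): On the fence's face line, at the fence's top edge, mid-gap (saw_bench x 0, y 0, z 0.090). The aluminium fence is 25 mm thick, rises 40 mm above the beds and runs behind both beds; it is open at the gap, with rounded ends there.
- rail: The chair rail: a plain loose beech bar, 200 mm long (its y), 44 mm wide (its x), 30 mm thick (its z), about 0.18 kg, edges rounded 3 mm, both ends alike. Origin: centre of its underside. It starts on the right-hand bed, askew and clear of the fence.
- stop_face (a point): Fixed point on the length stop, clamped on top of the left-hand fence: in the plane that the rail's end must meet (square to the fence), on the fence's face line, 40 mm above the beds. Axes as saw_bench. The flip arm takes up y 0 to 0.014 from here; beyond it stands the carriage (y 0.018 to 0.042, x 0 to 0.025), a clamp knob on top to z 0.036.
- stop (a joint): Flip arm of the length stop (rad): 0 = down on its rest, barring the rail's way; grows as it flips up, away from the robot; starts at 1.2 to 1.9. Limit 2.2. Light friction hinge (0.06 N m): stays where left. Push it from behind, towards the robot, and follow it down in an arc round its pivot; pressed straight down on the jutting foot it binds against the finger.
- stop_pivot (a point): Fixed point on the flip arm's pivot (axis along y), 14 mm above the fence's top and 15 mm behind its face. Arm when down: a bar 16 mm high, 14 mm thick, level with the pivot, reaches 55 mm towards the robot; its last 18 mm carry a foot that hangs 50 mm below the pivot, to 4 mm above the bed. Raised near upright, the foot juts out 30 to 65 mm towards the robot, up to 70 mm above the pivot.
- hold_down (a joint): Hold-down arm (rad): 0 = its foot rests on a rail lying on the bed; grows as it is raised and tips away from the robot; starts leaning back at 1.8 to 2.1. Limit 2.25. Friction (0.10 N m) holds it above about 0.9; lower down it sinks under its own weight (0.3 kg). Push it from behind, towards the robot, in an arc round its pivot.
- hold_pivot (a point): Fixed point on the hold-down's pivot (axis along y): 45 mm behind the fence's face, 48 mm above bed level, 44 mm right of mid-gap. The arm is a steel bar 20 mm wide, 14 mm thick; its round rubber foot, 26 mm across, sits 67 mm from the pivot and ends 18 mm below the arm's centre line.
- hold_tip (a point): Centre of the 22 mm black ball at the hold-down arm's free end, 94 mm from the pivot; moves with the arm.
- offcut: Bystander: beech offcut 44 x 70 x 30 mm on the table behind the left-hand fence. Origin: centre of its underside.
- tack_hammer: Bystander: upholsterer's hammer lying down, 250 mm long, dark round head 120 mm wide, 30 mm high. Origin: under the handle, 100 mm behind the head.
- glue_bottle: Bystander: white bottle, 60 mm across, 170 mm high. Origin: centre of its underside.
- wax_tin: Bystander: flat metal tin, 80 mm across, 55 mm high. Origin: centre of its underside.
- jar: Bystander: white open cup, 76 mm across, 85 mm high. Origin: centre of its underside.
- tape_measure: Bystander: black tape measure, 70 x 36 x 65 mm, standing behind the right-hand fence. Origin: centre of its underside.
Not all that is in view belongs to the job. Of the things shaped like the rail, the beech one is meant.

How it is judged:
By the outcome, as a careful person would: the job done as asked, in the order asked, and still so for the second after the job is handed in, with the robot touching nothing.
It also fails if it takes over 59 s, if anything falls off the work surface, if the arm or the gripper's body presses on something with over 40 N, if the wrist force passes 120 N, or if a joint passes its speed limit or range.

## Working session

There is one attempt and no reset: what is moved stays moved. The work goes in short steps, Python scripts to look and compute and a shell command to move; the robot and the scene stay as the last step left them, time stands still between calls to the robot, and variables do not carry over. Pictures are saved under pics/ and viewed, at most 12 in all, crops included, and the job is handed in when it is done.

```bash
mkdir -p pics; cat > h.py <<'E'
import numpy as np, cv2
from station import ctrl
def shot(n,f=None):
    c=ctrl.camera(n)
    if f: cv2.imwrite(f'pics/{f}.png',c['color'][:,:,::-1])
    return c
def ray(c,u,v):
    T=np.array(c['camera_from_world']);K=np.array(c['intrinsics'])
    d=T[:3,:3].T@np.linalg.solve(K,[u,v,1.]);o=-T[:3,:3].T@T[:3,3]
    return o,d
def onz(c,u,v,z):
    o,d=ray(c,u,v);return o+d*(z-o[2])/d[2]
def proj(c,p):
    T=np.array(c['camera_from_world']);q=np.array(c['intrinsics'])@(T[:3,:3]@np.array(p)+T[:3,3]);return q[:2]/q[2]
E
python3 - <<'E'
from h import *
import pickle
d={}
for n in['scene','top','wrist']:
    c=shot(n,n+'0');d[n]=c
    o,_=ray(c,280,210);print(n,o.round(3),onz(c,280,210,0).round(3))
pickle.dump(d,open('c0.pkl','wb'))
o=ctrl.get_obs();print(o['time_s'],o['ee_pos'],o['eef_rot'],o['grip_width'])
E
```

```text
scene [1.496 0.535 1.165] [ 0.387 -0.201  0.   ]
top [ 0.28  -0.139  1.629] [ 0.479 -0.15   0.   ]
wrist [ 0.253 -0.493  0.384] [ 0.164 -0.526  0.   ]
0.15 [ 0.1905007  -0.51572698  0.20501657] [-3.14069180e+00 -8.19329799e-05  3.53801641e-01] 0.0941887819741498
```

View pics/scene0.png

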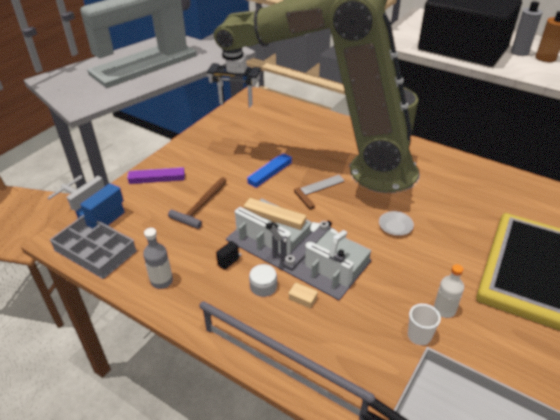

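View pics/top0.png

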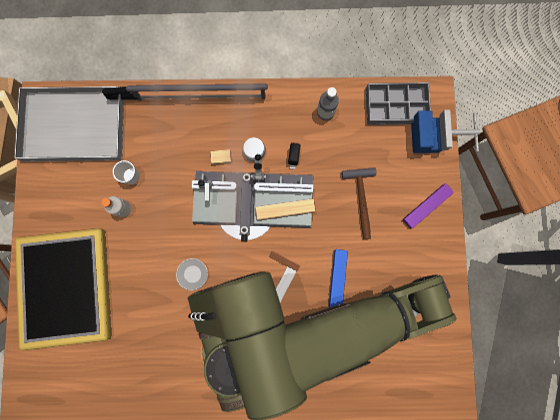

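Rail candidates in the top view are the beech bar on the right bed at (285,209), the blue bar (338,278), the purple bar (428,206) and the short beech offcut (220,157). I choose the beech bar at (285,209) and will check it in a close crop.

```bash
python3 - <<'E'
import pickle,cv2,numpy as np
d=pickle.load(open('c0.pkl','rb'))
a=cv2.resize(d['top']['color'][135:250,180:330,::-1],None,fx=5,fy=5,interpolation=cv2.INTER_CUBIC)
cv2.imwrite('pics/topc.png',a)
a=cv2.resize(d['scene']['color'][185:310,210:385,::-1],None,fx=4.5,fy=4.5,interpolation=cv2.INTER_CUBIC)
cv2.imwrite('pics/scec.png',a)
E
```

```text
(no output)
```

View pics/topc.png

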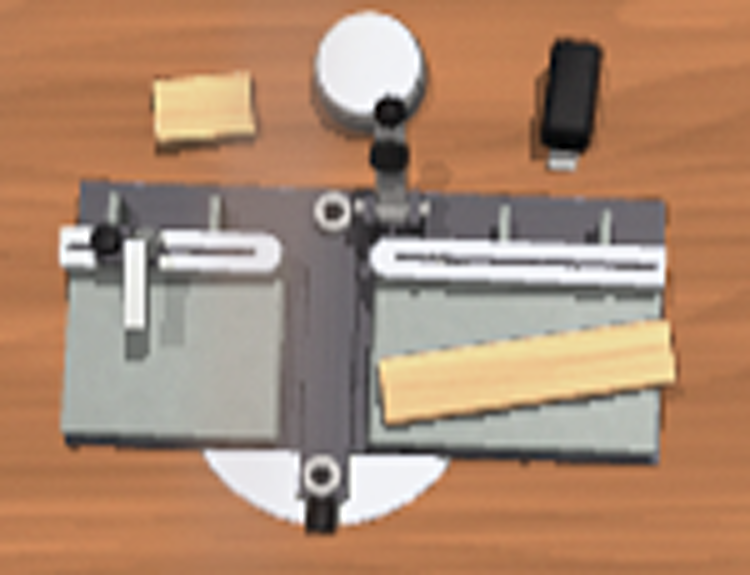

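View pics/scec.png

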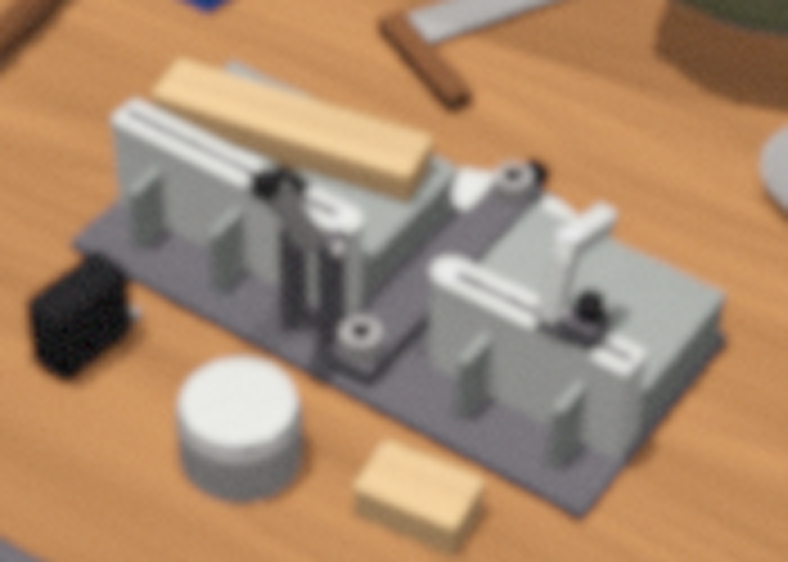

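The crop confirms the rail: a full-length beech bar on the right bed, corners in crop at about (380,358), (668,320), (676,380) and (388,424). The flip arm is raised at about (135,285), and the hold-down leans back with its ball at (390,110).

```bash
python3 - <<'E'
import pickle
from h import *
c=pickle.load(open('c0.pkl','rb'))['top']
P=lambda u,v,z:onz(c,180+u/5-.4,135+v/5-.4,z)
for n,pts,z in[('rail',[(380,360),(667,320),(676,380),(388,424)],.08),('fence',[(62,270),(280,272),(380,279),(665,286)],.09),('bedfront',[(65,437),(275,440),(368,445),(657,455)],.05),('lbed gap',[(283,290),(278,438)],.05),('rbed gap',[(372,300),(368,443)],.05),('ball',[(390,110)],.19),('stoparm',[(124,238),(145,238),(145,328),(124,328)],.16)]:
    print(n,[P(*p,z).round(3)[:2].tolist() for p in pts])
s=pickle.load(open('c0.pkl','rb'))['wrist']; print(np.linalg.inv(s['camera_from_world']).round(3),s['intrinsics'])
E
```

```text
rail [[0.482, -0.067], [0.507, -0.262], [0.465, -0.267], [0.438, -0.072]]
fence [[0.545, 0.147], [0.541, -0.0], [0.536, -0.068], [0.528, -0.26]]
bedfront [[0.435, 0.151], [0.431, 0.007], [0.427, -0.057], [0.417, -0.255]]
lbed gap [[0.536, 0.001], [0.433, 0.005]]
rbed gap [[0.528, -0.06], [0.428, -0.057]]
ball [[0.628, -0.079]]
stoparm [[0.553, 0.094], [0.553, 0.081], [0.494, 0.08], [0.494, 0.094]]
[[ 0.346 -0.912 -0.219  0.253]
 [-0.938 -0.337 -0.081 -0.493]
 [ 0.     0.234 -0.972  0.384]
 [ 0.     0.     0.     1.   ]] [[329.10329053   0.         279.91901088]
 [  0.         329.10329053 207.72271484]
 [  0.           0.           1.        ]]
```

```bash
python3 -m pendant '[[[1.9,2.3,1],0.084],[[1.9,2.3,1],0.084],[[1.9,2.3,1],0.084],[[1.9,2.3,1],0.084],[[1.9,2.3,1],0.084],[[1.9,2.3,1],0.084],[[1.9,2.3,1],0.084],[[1.9,2.3,1],0.084],[[1.9,2.3,1],0.084],[[1.9,2.3,1],0.084],[[1.9,2.3,1],0.084],[[1.9,2.3,1],0.084],[[1.9,2.3,1],0.084],[[1.9,2.3,1],0.084],[[0,0,0],0],[[0,0,0],0]]' 0
python3 - <<'E'
from h import *
import pickle
pickle.dump(shot('wrist','w1'),open('w1.pkl','wb'))
E
python3 -m pendant '[[[0,3,0],0],[[0,3,0],0],[[0,3,0],0],[[0,3,0],0],[[0,3,0],0],[[0,3,0],0],[[0,0,0],0],[[0,0,0],0]]'
python3 - <<'E'
from h import *
import pickle
pickle.dump(shot('wrist','w2'),open('w2.pkl','wb'))
a,b=[pickle.load(open(f'w{i}.pkl','rb'))['color'] for i in(1,2)]
cv2.imwrite('pics/w12.png',np.hstack([np.rot90(x,1) for x in (a,b)])[:,:,::-1])
E
```

```text
time_s: 1.48
ee_pos: [0.457, -0.1931, 0.3454]
eef_rot: [-3.142, 0.0, 1.532]
force: [-0.4, -0.6, 0.2]
grip_width: 0.0001
grip_force: 0.0
time_s: 2.2
ee_pos: [0.4562, -0.014, 0.3451]
eef_rot: [-3.141, 0.0, 1.53]
force: [0.5, -0.3, -1.5]
grip_width: 0.0003
grip_force: 0.0
```

View pics/w12.png

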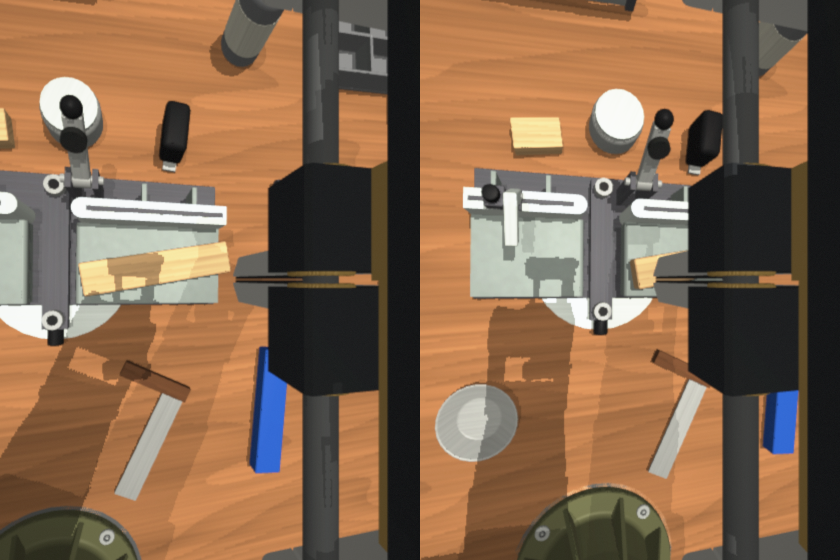

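w1 (left half) shows the rail at (80..231, 243..296), the right fence at (72..226, 198..224) and the hold-down ball at (70,107). w2 (right half, columns −420) shows the left fence at (43..166, 190..213), the raised stop arm at (83..97, 192..246) and the ball at (244,118).

```bash
python3 - <<'E'
from h import *
import pickle
A,B=[pickle.load(open(f'w{i}.pkl','rb')) for i in(1,2)]
P=lambda c,x,r,z:onz(c,559-r,x,z).round(4)[:2].tolist()
im=np.ascontiguousarray(np.rot90(A['color'],1));hsv=cv2.cvtColor(im,cv2.COLOR_RGB2HSV)
m=np.zeros(im.shape[:2],np.uint8);m[235:305,70:240]=255
m&=cv2.inRange(hsv,(12,60,100),(28,200,255))
cs,_=cv2.findContours(m,0,2);k=max(cs,key=cv2.contourArea)
r=cv2.minAreaRect(k);b=cv2.boxPoints(r);print('rail px',b.round(1).tolist(),cv2.contourArea(k))
for z in(.08,):
    p=[P(A,*q,z) for q in b];print(p,np.mean(p,0))
tri=lambda a,b:(lambda o1,d1,o2,d2:(lambda s:((o1+s[0]*d1+o2+s[1]*d2)/2,np.linalg.norm(o1+s[0]*d1-o2-s[1]*d2)))(np.linalg.lstsq(np.c_[d1,-d2],o2-o1,rcond=None)[0]))(*ray(A,559-a[1],a[0]),*ray(B,559-b[1],b[0]))
print('ball',tri((70,107),(244,118)))
print('rfence',P(A,76,213,.09),P(A,226,224,.09)); print('lfence B',P(B,45,208,.09),P(B,160,213,.09))
print('rbed gap',P(A,77,225,.05),P(A,76,300,.05),'lbed gap',P(B,167,220,.05),P(B,166,296,.05))
print('rbed right/front',P(A,217,302,.05),P(A,76,304,.05),'lbed left/front',P(B,50,298,.05),P(B,166,298,.05))
print('stop',[(z,P(B,83,192,z),P(B,97,192,z)) for z in(.155,.17)])
ims=[np.rot90(A['color'],1)[80:320,60:245],np.rot90(B['color'],1)[165:315,35:185]]
a=cv2.resize(ims[1],(600,600),interpolation=cv2.INTER_CUBIC);cv2.imwrite('pics/w2c.png',a[:,:,::-1])
E
```

```text
rail px [[78.0, 304.0], [78.0, 235.0], [239.0, 235.0], [239.0, 304.0]] 5733.0
[[0.4298, -0.063], [0.5173, -0.0664], [0.5155, -0.2815], [0.4175, -0.2776]] [ 0.470025 -0.172125]
ball (array([ 0.62901817, -0.07772935,  0.18204799]), np.float64(0.001368787007284079))
rfence [0.5432, -0.0665] [0.5295, -0.2598]
lfence B [0.5483, 0.1474] [0.543, 0.0089]
rbed gap [0.5348, -0.0617] [0.4334, -0.0564] lbed gap [0.5408, -0.0047] [0.4316, 0.0012]
rbed right/front [0.4197, -0.2534] [0.428, -0.0561] lbed left/front [0.4372, 0.1549] [0.4287, 0.0014]
stop [(0.155, [0.552, 0.0956], [0.5523, 0.0815]), (0.17, [0.5482, 0.0938], [0.5485, 0.0803])]
```

View pics/w2c.png

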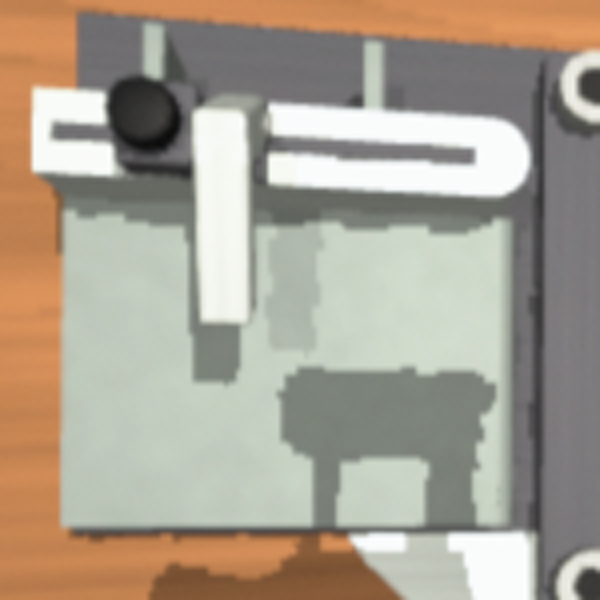

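```bash
python3 -m pendant '[[[2.7,1.95,0],0],[[2.7,1.95,0],0],[[2.7,1.95,0],0],[[2.7,1.95,0],0],[[2.7,1.95,0],0],[[0,0,-3.3],0],[[0,0,-3.3],0],[[0,0,-3.3],0],[[0,0,-3.3],0],[[0,0,-3.4],0],[[0,0,-3.3],0],[[0,0,0],0],[[0,0,0],0]]' 0; python3 - <<'E'
from h import *
shot('top','t2');a=cv2.imread('pics/t2.png')
a=cv2.resize(a[135:250,180:330],None,fx=5,fy=5,interpolation=cv2.INTER_CUBIC);cv2.imwrite('pics/t2c.png',a)
E
```

```text
time_s: 3.33
ee_pos: [0.5913, 0.0819, 0.1459]
eef_rot: [-3.139, 0.0, 1.528]
force: [-0.3, -0.4, 1.2]
grip_width: 0.0004
grip_force: 0.0
```

```bash
python3 -m pendant '[[[-1.2,0.05,0],0],[[-1.2,0.05,-0.1],0],[[-0.65,0.03,-0.25],0],[[-0.65,0.03,-0.3],0],[[-0.5,0.02,-0.3],0],[[-0.5,0.02,-0.35],0],[[-0.4,0.02,-0.5],0],[[-0.35,0.02,-0.5],0],[[-0.25,0,-0.55],0],[[-0.2,0,-0.55],0],[[0,0,-0.2],0],[[0,0,-0.1],0],[[0,0,0],0],[[0,0,0],0]]'
```

```text
time_s: 4.55
ee_pos: [0.5326, 0.0861, 0.1117]
eef_rot: [3.141, -0.0, 1.53]
force: [-14.6, -0.6, 33.1]
grip_width: 0.0005
grip_force: 16.7
```

```bash
python3 -m pendant '[[[0,0,2],0],[[0,0,3],0],[[0,0,3],0],[[-1.5,-3,3],0],[[-1.5,-3,3],0],[[-1.5,-3,3],0],[[-1.5,-3,3],0],[[-1.5,-3,0],0],[[0,-3,0],0],[[0,0,0],0],[[0,0,0],0]]' 1
python3 - <<'E'
from h import *
import pickle
A=pickle.load(open('w1.pkl','rb'))
P=lambda c,x,r,z:onz(c,559-r,x,z).round(4)[:2].tolist()
p=np.array([P(A,*q,.08) for q in[(80,265),(227,243),(231,268),(84,294)]]);print(p,p.mean(0),np.arctan2(-(p[0]-p[1])[0],(p[0]-p[1])[1]),np.arctan2(-(p[3]-p[2])[0],(p[3]-p[2])[1]))
c=shot('wrist','w3');pickle.dump(c,open('w3.pkl','wb'))
b=np.rot90(c['color'],1)
x=cv2.resize(np.ascontiguousarray(b[120:360,0:320]),None,fx=1.25,fy=1.25,interpolation=2)
y=cv2.resize(np.rot90(A['color'],1)[225:315,65:245],(400,200),interpolation=2)
o=np.zeros((max(300,200),800,3),np.uint8);o[:300,:400]=x;o[:200,400:]=y
cv2.imwrite('pics/chk.png',cv2.resize(o,(800,300))[:,:,::-1])
E
```

```text
time_s: 5.47
ee_pos: [0.4618, -0.0862, 0.3]
eef_rot: [-3.141, -0.0, 1.527]
force: [-0.6, -0.1, -0.2]
grip_width: 0.0698
grip_force: 0.0
[[ 0.4792 -0.0673]
 [ 0.5044 -0.2633]
 [ 0.469  -0.2678]
 [ 0.4422 -0.0706]] [ 0.4737  -0.16725] 0.1278699185599996 0.13507510244765591
```

View pics/chk.png

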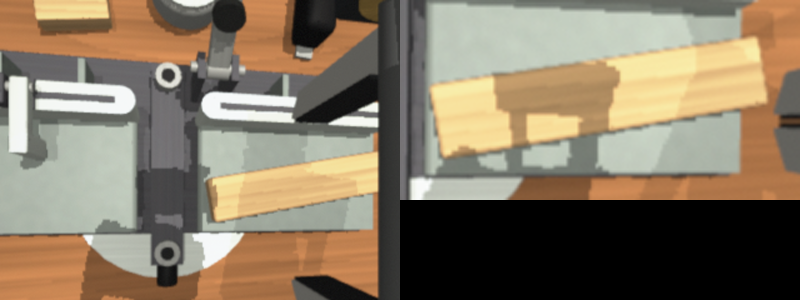

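```bash
python3 -m pendant '[[[0.4,-2.7,0],0.06],[[0.4,-2.7,0],0.06],[[0.4,-2.7,0],0.055],[[0,0,-3.5],0],[[0,0,-3.5],0],[[0,0,-3.5],0],[[0,0,-3.5],0],[[0,0,-3.5],0],[[0,0,-3.5],0],[[0,0,-2],0],[[0,0,-1.5],0],[[0,0,0],0],[[0,0,0],0]]' 0.74
python3 -m pendant '[[[0,0,0],0],[[0,0,0],0],[[0,0,0],0],[[0,0,0],0],[[0,0,0],0],[[0,0,0],0]]' 0 25
python3 - <<'E'
from h import *
import pickle
C=pickle.load(open('w3.pkl','rb'))
for x,r in((28,75),(28,150),(8,80)):
    p=onz(C,559-(120+r/1.25),x/1.25,.112); d=p[:2]-[.540,-.0315]; f=-.0445
    print(p.round(4),'bench',np.cos(f)*d[0]+np.sin(f)*d[1],-np.sin(f)*d[0]+np.cos(f)*d[1])
E
```

```text
time_s: 6.6
ee_pos: [0.474, -0.1652, 0.0552]
eef_rot: [-3.14, -0.001, 1.706]
force: [-0.2, -0.3, 0.6]
grip_width: 0.0698
grip_force: 0.0
time_s: 7.1
ee_pos: [0.4743, -0.1662, 0.0562]
eef_rot: [3.141, 0.0, 1.705]
force: [-1.6, 1.1, 5.5]
grip_width: 0.044
grip_force: 25.0
[0.5684 0.0803 0.112 ] bench 0.023444447103757808 0.1129658393931048
[0.5079 0.083  0.112 ] bench -0.03713793271042193 0.11293680237850084
[0.5641 0.095  0.112 ] bench 0.018416549951109105 0.127447410544812
```

```bash
python3 -m pendant '[[[0,0,0.8],0],[[0,0,0.8],0],[[0.18,2.4,0],-0.03],[[0.18,2.4,0],-0.03],[[0.18,2.4,0],-0.03],[[0.18,2.4,0],-0.03],[[0.18,2.4,0],-0.03],[[0.18,2.4,0],-0.03],[[0,0,0],0],[[1.35,-0.06,0],0],[[1.35,-0.06,0],0],[[0,0,0],0],[[0,0,-0.7],0],[[0,0,-0.4],0],[[0,0,-0.2],0],[[0,0,0],0],[[0,0,0],0]]'
```

```text
time_s: 8.52
ee_pos: [0.5114, -0.0234, 0.0585]
eef_rot: [-3.141, -0.0, 1.525]
force: [-1.4, 0.2, -1.7]
grip_width: 0.0437
grip_force: 25.0
```

```bash
python3 -m pendant '[[[0,0,-0.15],0],[[0,0,-0.1],0],[[0,0,0],0],[[0,0,0],0]]'; python3 -m pendant '[[[0.3,0,0],0],[[0.2,0,0],0],[[0.1,0,0],0],[[0.1,0,0],0],[[0,0,0],0],[[0,0,0],0]]'
```

```text
time_s: 8.85
ee_pos: [0.5118, -0.0234, 0.0562]
eef_rot: [3.141, 0.0, 1.525]
force: [-1.1, -0.1, 0.5]
grip_width: 0.0437
grip_force: 25.0
time_s: 9.35
ee_pos: [0.5191, -0.0234, 0.0562]
eef_rot: [3.141, 0.0, 1.525]
force: [0.4, 0.0, 2.6]
grip_width: 0.0439
grip_force: 25.0
```

Not yet at the fence; creep on in x, then y.

```bash
python3 -m pendant '[[[0.1,0,0],0],[[0.1,0,0],0],[[0,0,0],0],[[0,0,0],0]]';python3 -m pendant '[[[0.1,0,0],0],[[0,0,0],0],[[0,0,0],0]]';python3 -m pendant '[[[0,0.2,0],0],[[0,0.2,0],0],[[0,0.1,0],0],[[0,0,0],0],[[0,0,0],0]]'
```

```text
time_s: 9.68
ee_pos: [0.5195, -0.0233, 0.0561]
eef_rot: [-3.138, 0.0, 1.525]
force: [-13.5, -0.2, 12.4]
grip_width: 0.0438
grip_force: 25.0
time_s: 9.93
ee_pos: [0.5194, -0.0233, 0.056]
eef_rot: [-3.136, 0.0, 1.525]
force: [-21.6, -1.0, 17.6]
grip_width: 0.044
grip_force: 25.0
time_s: 10.35
ee_pos: [0.5196, -0.02, 0.056]
eef_rot: [-3.136, 0.003, 1.525]
force: [-19.0, -15.4, 15.7]
grip_width: 0.0439
grip_force: 25.0
```

```bash
python3 -m pendant '[[[-0.15,0,0.1],0],[[0,0,0],0]]';python3 -m pendant '[[[0,0.15,0],0],[[0,0.1,0],0],[[0,0,0],0],[[0,0,0],0]]'; python3 - <<'E'
from h import *
import pickle
c=shot('wrist','w4')
b=np.rot90(c['color'],1);t=shot('top','t4')['color'][135:250,180:330]
o=np.zeros((560,800,3),np.uint8);o[:560,:420]=b;o[:290,422:800]=cv2.resize(t,(378,290),interpolation=2)
s=shot('scene','s4')['color'][185:310,210:385];o[290:560,422:]=cv2.resize(s,(378,270),interpolation=2)
cv2.imwrite('pics/p4.png',o[:,:,::-1])
E
```

```text
time_s: 10.52
ee_pos: [0.5196, -0.0185, 0.0568]
eef_rot: [-3.14, 0.0, 1.525]
force: [-3.9, -1.4, -0.9]
grip_width: 0.0439
grip_force: 25.0
time_s: 10.85
ee_pos: [0.5197, -0.0167, 0.0565]
eef_rot: [-3.14, 0.002, 1.525]
force: [-5.6, -11.3, -0.6]
grip_width: 0.0438
grip_force: 25.0
```

View pics/p4.png

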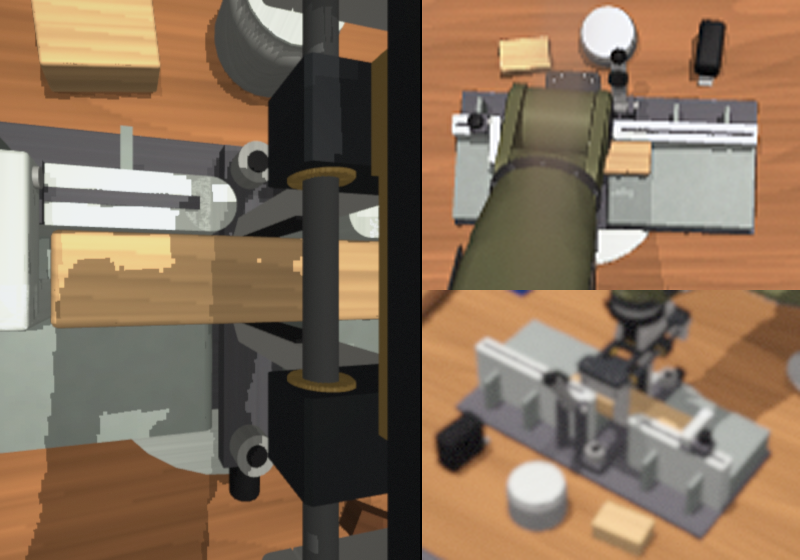

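The rail is gripped against the fence across the gap. Its left end is at col 51 and the stop foot's right side at cols 28–40, so I check whether there is a gap left.

```bash
python3 - <<'E'
from h import *
c=shot('wrist','w5');f=-.0445
def B(p):
    d=p[:2]-[.540,-.0315];return np.array([np.cos(f)*d[0]+np.sin(f)*d[1],-np.sin(f)*d[0]+np.cos(f)*d[1],p[2]]).round(4)
for x,r,z in((51,240,.08),(51,320,.08),(28,320,.112),(28,180,.112),(40,315,.06)): print(x,r,B(onz(c,559-r,x,z)))
b=np.rot90(c['color'],1)
for r in (270,290,310): print([tuple(int(v) for v in b[r,x]) for x in range(22,60,2)])
E
python3 -m pendant '[[[0,0.1,0],0],[[0,0.1,0],0],[[0,0,0],0],[[0,0,0],0]]'
```

```text
51 240 [-0.0044  0.1136  0.08  ]
51 320 [-0.0393  0.1136  0.08  ]
28 320 [-0.0353  0.1142  0.112 ]
28 180 [0.0124 0.1141 0.112 ]
40 315 [-0.039   0.1228  0.06  ]
[(235, 238, 230), (214, 219, 205), (203, 207, 194), (132, 135, 127), (87, 90, 84), (100, 102, 96), (98, 100, 95), (97, 100, 94), (97, 100, 93), (107, 113, 105), (106, 110, 104), (105, 111, 104), (92, 96, 89), (132, 139, 129), (128, 126, 110), (173, 138, 95), (198, 158, 108), (221, 177, 120), (233, 197, 135)]
[(235, 238, 230), (224, 228, 218), (204, 210, 195), (144, 147, 138), (102, 105, 98), (100, 102, 96), (98, 100, 93), (96, 99, 92), (93, 96, 90), (100, 103, 96), (101, 104, 97), (99, 102, 95), (101, 104, 98), (101, 104, 97), (106, 101, 89), (179, 143, 97), (183, 146, 99), (222, 178, 122), (222, 179, 122)]
[(235, 238, 230), (224, 227, 219), (205, 210, 196), (145, 149, 140), (100, 103, 96), (99, 101, 95), (86, 89, 83), (95, 98, 93), (95, 98, 91), (98, 101, 94), (99, 102, 95), (98, 101, 94), (99, 100, 94), (97, 100, 93), (104, 99, 86), (174, 139, 95), (192, 153, 104), (132, 105, 72), (130, 103, 70)]
time_s: 11.38
ee_pos: [0.5198, -0.0161, 0.0566]
eef_rot: [-3.14, 0.004, 1.525]
force: [-7.0, -20.8, -1.4]
grip_width: 0.0435
grip_force: 25.0
```

```bash
python3 -m pendant '[[[0,-0.12,-0.1],0],[[0,0,0],0],[[0,0,0],0]]'; python3 -m pendant '[[[0,0,0],0],[[0,0,0],0],[[0,0,0],0],[[0,0,0],0],[[0,0,0],0]]' 0.65; python3 -m pendant '[[[0,0,1],0],[[0,0,2],0],[[0,0,3],0],[[0,0,3],0],[[-1,0,3],0],[[-2,-1,3],0],[[-2,-1,3],0],[[-1,-1,3],0],[[-1,-1,3],0],[[0,-1,0],0],[[0,0,0],0],[[0,0,0],0]]'
python3 - <<'E'
from h import *
import pickle
c=shot('wrist','w6');pickle.dump(c,open('w6.pkl','wb'))
b=np.rot90(c['color'],1)[100:400,0:400]
cv2.imwrite('pics/p6.png',cv2.resize(b,(800,600),interpolation=2)[:,:,::-1])
E
```

```text
time_s: 11.63
ee_pos: [0.5198, -0.0163, 0.0561]
eef_rot: [-3.14, 0.002, 1.525]
force: [-8.5, -12.3, 5.8]
grip_width: 0.0437
grip_force: 25.0
time_s: 12.05
ee_pos: [0.5205, -0.0148, 0.0561]
eef_rot: [3.141, -0.0, 1.525]
force: [-0.4, 0.1, 1.1]
grip_width: 0.0607
grip_force: 0.0
time_s: 13.05
ee_pos: [0.4501, -0.0651, 0.2957]
eef_rot: [-3.141, -0.0, 1.524]
force: [0.1, 1.2, 0.2]
grip_width: 0.0612
grip_force: 0.0
```

View pics/p6.png

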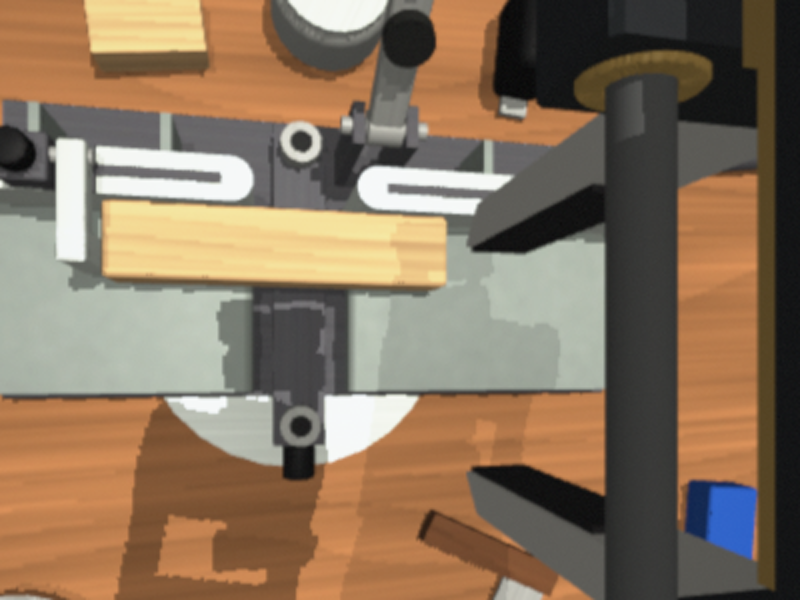

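Rail lies against the fence at the stop: top-face corners in crop (103,200), (103,278), (445,287) and (447,216). Checking squareness and end gap numerically.

```bash
python3 - <<'E'
from h import *
import pickle
c=pickle.load(open('w6.pkl','rb'));f=-.0445
def B(p):
    d=p[:2]-[.540,-.0315];return np.array([np.cos(f)*d[0]+np.sin(f)*d[1],-np.sin(f)*d[0]+np.cos(f)*d[1],p[2]]).round(4)
for x,r,z in((103,200,.08),(103,276,.078),(445,285,.078),(447,216,.08),(98,193,.09),(230,200,.09),(385,207,.09),(475,213,.09),(84,250,.112),(84,150,.112)): print(x,r,B(onz(c,559-(100+r/2),x/2,z)))
E
```

```text
103 200 [-0.0011  0.1119  0.08  ]
103 276 [-0.043   0.1125  0.078 ]
445 285 [-0.0434 -0.0854  0.078 ]
447 216 [-0.0005 -0.0862  0.08  ]
98 193 [0.0003 0.1123 0.09  ]
230 200 [0.0002 0.0438 0.09  ]
385 207 [ 0.0008 -0.0449  0.09  ]
475 213 [-0.     -0.1012  0.09  ]
84 250 [-0.034   0.1142  0.112 ]
84 150 [0.0166 0.114  0.112 ]
```

Flush with the fence and square. The end reads within about 1–2 mm of the stop, so I'll give a gentle confirming push on the right-hand end.

```bash
python3 -m pendant '[[[1.8,-2.4,0],0],[[1.8,-2.4,0],0],[[1.9,-2.4,0],0],[[0,0,-3.5],0],[[0,0,-3.5],0],[[0,0,-3.5],0],[[0,0,-3.5],0],[[0,0,-3.5],0],[[0,0,-3.5],0],[[0,0,-2.2],0],[[0,0,0],0],[[0,0,0],0]]' 0; python3 -m pendant '[[[0,0.4,0],0],[[0,0.3,0],0],[[0,0.2,0],0],[[0,0.1,0],0],[[0,0,0],0],[[0,0,0],0]]'; python3 -m pendant '[[[0,0.1,0],0],[[0,0.1,0],0],[[0,0,0],0],[[0,0,0],0]]'
```

```text
time_s: 14.1
ee_pos: [0.5048, -0.1363, 0.0631]
eef_rot: [-3.139, -0.001, 1.525]
force: [-0.5, 0.9, 1.1]
grip_width: 0.0002
grip_force: 0.0
time_s: 14.6
ee_pos: [0.5055, -0.127, 0.0645]
eef_rot: [3.141, 0.0, 1.525]
force: [-0.5, 0.9, -0.4]
grip_width: 0.0001
grip_force: 0.0
time_s: 14.93
ee_pos: [0.5053, -0.125, 0.064]
eef_rot: [-3.142, -0.0, 1.525]
force: [-0.7, -0.1, 0.3]
grip_width: 0.0003
grip_force: 0.0
```

```bash
for i in 1; do python3 -m pendant '[[[0,0.1,0],0],[[0,0.1,0],0],[[0,0,0],0],[[0,0,0],0]]'; python3 -m pendant '[[[0,0.1,0],0],[[0,0.1,0],0],[[0,0,0],0],[[0,0,0],0]]'; done
```

```text
time_s: 15.27
ee_pos: [0.5053, -0.1245, 0.0642]
eef_rot: [3.141, 0.002, 1.525]
force: [-1.6, -11.8, -1.2]
grip_width: 0.0004
grip_force: 5.7
time_s: 15.6
ee_pos: [0.5053, -0.1241, 0.0644]
eef_rot: [3.141, 0.005, 1.524]
force: [-3.9, -24.7, -0.0]
grip_width: 0.0003
grip_force: 12.3
```

```bash
python3 -m pendant '[[[0,-0.6,0],0],[[0,-0.6,0],0],[[0,0,3],0],[[0,0,4],0],[[0,0,4],0],[[0,0,4],0],[[0,0,4],0],[[0,0,4],0],[[3.3,1,0.6],0],[[3.3,1,0],0],[[3.3,1,0],0],[[3.3,1,0],0],[[3.3,1,0],0],[[0,0,0],0],[[0,0,0],0]]'
```

```text
time_s: 16.85
ee_pos: [0.671, -0.0824, 0.2977]
eef_rot: [-3.139, -0.001, 1.526]
force: [-0.1, -0.6, 0.0]
grip_width: 0.0005
grip_force: 0.0
```

```bash
python3 - <<'E'
from h import *
c=shot('wrist','w7');
b=np.rot90(c['color'],1)
t=shot('scene','s7')['color'][170:310,210:385]
o=np.zeros((560,800,3),np.uint8);o[:560,:420]=b;o[:302,422:800]=cv2.resize(t,(378,302),interpolation=2)
cv2.imwrite('pics/p7.png',o[:,:,::-1])
E
```

```text
(no output)
```

View pics/p7.png

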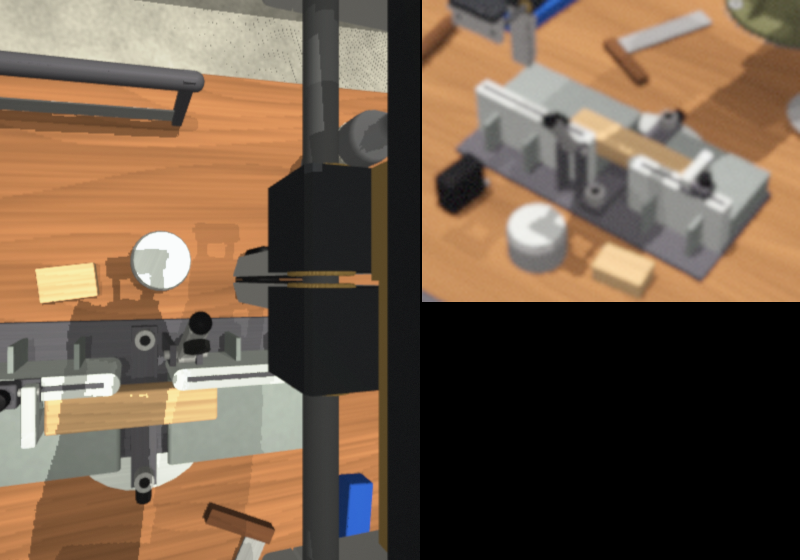

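Rail at (45..217, 388..432) still against stop and fence, and hold-down ball at (200,323) clear of the fingers. Descend behind it and sweep.

```bash
python3 -m pendant '[[[0,0.2,-3.5],0],[[0,0,-3.5],0],[[0,0,-3.5],0],[[0,0,-2.5],0],[[0,0,0],0],[[0,0,0],0]]'; python3 -m pendant '[[[-0.95,0.03,0],0],[[-0.95,0.03,0.1],0],[[-0.75,0.03,0.3],0],[[-0.75,0.03,0.3],0],[[-0.9,0.04,0.2],0],[[-0.9,0.04,0.2],0],[[-1.05,0.04,-0.15],0],[[-1.05,0.04,-0.15],0],[[-0.8,0.03,-0.05],0],[[-0.8,0.03,-0.05],0],[[-0.75,0.03,-0.2],0],[[-0.75,0.03,-0.2],0],[[0,0,0],0]]'
```

```text
time_s: 17.45
ee_pos: [0.6696, -0.0815, 0.1712]
eef_rot: [-3.142, -0.0, 1.524]
force: [-0.2, -0.1, 0.1]
grip_width: 0.0008
grip_force: 0.0
time_s: 18.53
ee_pos: [0.5658, -0.0773, 0.1751]
eef_rot: [3.139, 0.0, 1.524]
force: [0.6, 1.2, -0.4]
grip_width: 0.0004
grip_force: 0.0
```

```bash
python3 -m pendant '[[[-0.63,0.03,-0.55],0],[[-0.62,0.03,-0.55],0],[[-0.62,0.03,-0.5],0],[[-0.61,0.03,-0.5],0],[[-0.51,0.02,-0.6],0],[[-0.51,0.02,-0.6],0],[[-0.37,0.02,-0.7],0],[[-0.37,0.02,-0.7],0],[[-0.24,0,-0.75],0],[[-0.23,0,-0.75],0],[[-0.1,0,-0.3],0],[[0,0,0],0],[[0,0,0],0]]'; python3 -m pendant '[[[0,0,-0.2],0],[[0,0,-0.2],0],[[0,0,0],0],[[0,0,0],0]]'
```

```text
time_s: 19.62
ee_pos: [0.5183, -0.0751, 0.108]
eef_rot: [-3.142, -0.0, 1.525]
force: [0.0, 0.0, -0.5]
grip_width: 0.0002
grip_force: 0.0
time_s: 19.95
ee_pos: [0.5187, -0.0751, 0.1052]
eef_rot: [3.14, 0.0, 1.525]
force: [-3.9, 1.2, 10.8]
grip_width: 0.0004
grip_force: 5.6
```

```bash
python3 -m pendant '[[[0,0,1],0],[[0,0,3],0],[[0,0,4],0],[[0,0,4],0],[[0,0,4],0],[[-1,-2,3],0],[[-2,-2,0],0],[[-2,-2,0],0],[[-2,-2,0],0],[[0,0,0],0],[[0,0,0],0],[[0,0,0],0]]'
python3 - <<'E'
from h import *
c=shot('wrist','w8')
b=np.rot90(c['color'],1)
t=shot('scene','s8')['color'][170:310,210:385];u=shot('top','t8')['color'][135:250,180:330]
o=np.zeros((560,800,3),np.uint8);o[:560,:420]=b;o[:302,422:800]=cv2.resize(t,(378,302),interpolation=2);o[302:560,422:]=cv2.resize(u,(378,258),interpolation=2)
cv2.imwrite('pics/p8.png',o[:,:,::-1])
E
```

```text
time_s: 20.95
ee_pos: [0.4485, -0.1548, 0.2945]
eef_rot: [3.141, 0.0, 1.525]
force: [-0.0, -0.7, 0.4]
grip_width: 0.0002
grip_force: 0.0
```

View pics/p8.png

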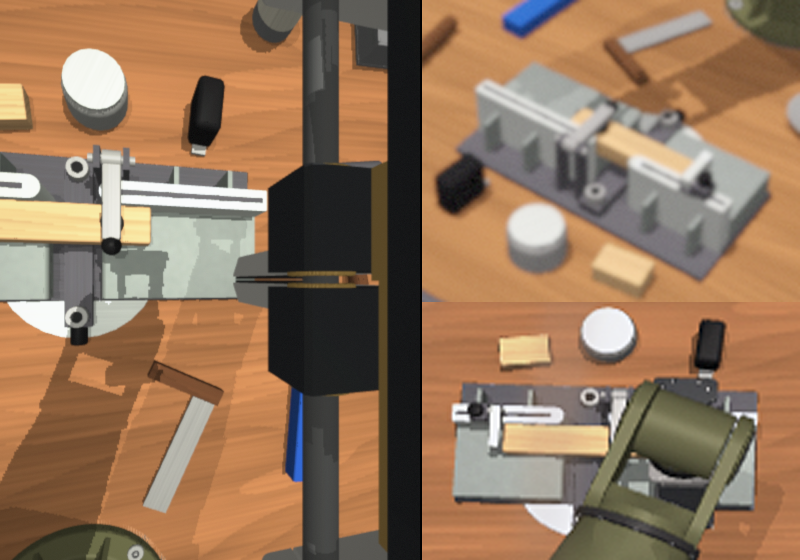

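The hold-down lies across the rail (bar at (112,160–245) in the wrist view). The rail bridges the gap against the fence and the stop, the bystanders haven't moved, and the arm is clear. Handing in.

```bash
python3 -c "
from station import ctrl
print(ctrl.hand_in())"
```

```text
the job is handed in; nothing more can be done
None
```

I handed the job in at about 21 s: the stop is down, the rail lies across both beds against the fence and the stop, the hold-down rests on the rail, and I left the other things untouched; the hand-in gave no verdict.

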